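# Take the temperature of the filler tin

## Task

Before the filler is mixed its temperature has to be checked: pick up the infrared thermometer from its tray, and with it held level point its snout at the middle of the side of the large metal tin, the snout about 7 cm short of the tin, and keep it still there for two to three seconds. Then lay the thermometer back down flat in its tray and let go of it. Do not touch the tin.

Things in the scene. Friction and masses are not known exactly. Their poses are not given: they have to be found in the camera images.
- thermometer_mid (a point): Centre of the infrared thermometer: a grey box 130 mm long, 34 wide, 40 high (160 g), lying level in the tray; this point is 20 mm above its underside. x axis: along its length, out of the snout (tapered round black end with the lens; tip 65 mm ahead); y across, z up. Sides flat from 65 mm behind to 33 mm ahead: grip across the width near here. Starts with the snout away from the robot.
- filler_tin_mid (a point): Centre of the large metal tin, on its axis 60 mm above the bench: upright closed round tin, 103 mm in diameter, 120 mm high, loose, near the wall; its yaw does not matter and any side may be measured. It is the biggest of three containers side by side in any order, about 130 mm apart; the others: a smaller tin (78 mm across, 78 high) and a paper cup (80 mm across, 85 high).
- tray: Shallow tray fixed to the bench, bare metal rim, black lining: 180 mm long (its x axis), 120 wide (y) outside, rim 12 high, 3 thick. Origin at the centre of its underside; inner floor 4 mm above. The thermometer starts on that floor, about along it, snout to +x. (Left of the work a thick roll of brown paper juts from the wall over x > 0.43, y 0.20 to 0.42, z 0.13 to 0.41 m: go round it.)
Mind the look-alikes: they are no part of the job. What is shaped like the part that bears filler_tin_mid but blue is not meant.

How it is judged (in metres and radians):
On the way:
1. the thermometer is held level in the gripper and kept still for 1.5 s, its snout 30 to 120 mm short of the tin's side and its axis passing within 25 mm of the tin's centre, sideways and in height (contact force between the fingers and thermometer above 0.5 N and x of filler_tin_mid in the frame of thermometer_mid between 0.146 and 0.236 m and y of filler_tin_mid in the frame of thermometer_mid between -0.025 and 0.025 m and z of filler_tin_mid in the frame of thermometer_mid between -0.025 and 0.025 m and angle between thermometer_mid's own x axis and vertical between 1.35 and 1.79 rad and linear speed of thermometer below 0.03 m/s and angular speed of thermometer below 0.3 rad/s), for 1.5 s.
At the end, for the whole second after the job is handed in: the thermometer lies at rest flat on the floor of its tray, wholly inside the rim (its centre within 50 mm of the tray's centre each way and less than 30 mm above the bench, level within 4.5 degrees) (x of thermometer_mid in the frame of tray between -0.05 and 0.05 m and y of thermometer_mid in the frame of tray between -0.05 and 0.05 m and z of thermometer_mid in the frame of tray below 0.03 m and angle between thermometer_mid's own x axis and vertical between 1.49 and 1.65 rad and linear speed of thermometer below 0.02 m/s); the robot touches nothing.
It fails at once if the large tin is touched by the thermometer or the robot, or moved by more than 10 mm (contact force between any of thermometer, the fingers, the arm and filler_tin above 1 N or distance of filler_tin_mid from where it was at the start of the episode above 0.01 m).
It also fails if it takes over 58 s, if anything falls off the work surface, if the arm or the gripper's body presses on something with over 40 N, if the wrist force passes 120 N, or if a joint passes its speed limit or range.

## Robot

A 6-joint arm with a two-finger parallel gripper is mounted at the origin on a cart in front of the work surface, level with it; the furniture and walls round the work are solid. World frame = base frame: x ahead of the robot, y to its left, z up, the work surface at z = 0. Lengths are in mm, angles in rad, forces in N, time in s.
With the tool pointing down it reaches from about 275 to 1000 mm from the base axis. Payload 8.4 kg.
Tool frame: the origin (TCP) lies midway between the tips of the shut fingers; the grasp point (between the pads) lies 19 mm behind it; z points along the fingers, y is the line along which they close (so a half turn about z gives the same grasp; the last joint's range is limited). The gripper opens to 85 mm and grips with 20 to 120 N. Pads are 22 mm wide; open, the fingers measure 114 mm over their backs; the gripper's body (76 mm by 85 mm) begins 54 mm behind the grasp point. The pads swing forward as they close: fully open they stand 13 mm farther back than shut.
Start: joints at [1.262, 0.353, 1.633, -0, 1.155, -0.002], TCP at [188.755, 595.818, 231.281] pointing down, gripper open.
Joint ranges: [-2.63, 2.63], [-0.92, 2.1], [0.06, 2.66], [-1.3, 4.44], [0, 2.69], [-3.02, 3.02]. Speed limits (rad/s): [2.22, 2.22, 2.79, 3.14, 3.14, 3.14].

## Interface

Orientations are given as [roll, pitch, yaw] about the fixed x, y, z axes, in that order (R = Rz(yaw) Ry(pitch) Rx(roll)).
In Python, from rig import telemetry, optics, r gives the robot as it stands.
- The arm moves only by the tool play_rows, never from a script. Its arguments are lists of equal length, an entry for each row: "dp": the shift along the tool's x, y, z in units of 40 mm (1.0 is 40 mm), a list of three; "rot": the turn, a rotation vector about the tool's x, y, z in units of 6 degrees (1.0 is 6 degrees), a list of three. In form: {"dp": [[tx, ty, tz], ...], "rot": [[ax, ay, az], ...]}. A call has 1 to 5 rows; each row is the pose to reach, as a shift and turn from the pose commanded when the call began, along the tool's axes at that moment; what a row does not reach only later rows make up. A row lasts 1/12 s, in which the tool goes at most 41.7 mm and 7.16 degrees, less where a joint would pass 70% of its speed; a pose out of reach is approached as far as the arm can. A call with a gripper value outside its range is refused whole. "fingers" is the opening, from 0 (shut) to 1 (fully open), set as the call begins (left out, the last holds). The fingers move at their own pace and stop on an object; "grip_force" is the grip in N (left out, the last holds). Time passes only in rows, so rows that repeat a pose let the fingers close. It gives the time, the measured TCP pose, the force, the opening and the grip force at its end, in the units of the state.
- telemetry.sense(): the state, without advancing time (a new reading comes with each control period).
- optics.grab_frame(name): name is "side" or "top"; returns a dict with "color" (384x512x3 uint8, red, green, blue), "mtx" (3x3 intrinsics, pixels), "R" (3x3) and "t" (3): a world point X has camera coordinates R X + t. Camera axes: x right, y down, z forward; pixel columns grow to the right and rows downward; lengths in mm; the calibration is good to about 2 mm. A picture is of the moment at which its call begins. There is no depth.
- r.sign_off(): hands the job in; it is judged then, once.
The state is a dict: "clock": time; "qpos": joint angles; "qvel": joint speeds; "joint_efforts": joint torques, N m; "eef_pos": TCP position; "tcp_rot": TCP orientation; "contact_force": force on the tool from outside, world axes, zero at the start; "wrist_torque": the same for the moment, N m; "opening": opening from 0.0 (shut) to 1.0 (fully open); "grasp_force": force on a finger pad.
Only numpy, scipy, OpenCV 4.12 (cv2) and the standard library are available. Lean on these libraries where they do the work, as an engineer would, in place of code of your own. Each camera call takes 0.05 s, during which the arm holds its last target. There are 200 camera calls.

## Working session

There is one attempt and no reset: what is moved stays moved. The work goes in short steps, Python scripts to look and compute and a tool call to move; the robot and the scene stay as the last step left them, time stands still between calls to the robot, and variables do not carry over. Pictures are saved under pics/ and viewed, at most 10 in all, crops included, and the job is handed in when it is done.

Besides the shell and the picture viewer there is one more tool, called as name(argument=value, ...) on one line, values as JSON. play_rows: Moves the arm, as the interface text tells. Its arguments: {"type":"object","properties":{"dp":{"type":"array"},"rot":{"type":"array"},"fingers":{"type":"number"},"grip_force":{"type":"number"}},"required":["dp","rot"]}

```bash
mkdir -p pics; cat > h.py <<'E'
import numpy as np, cv2
from rig import telemetry, optics, r
def ray(f,px,z):
    K,R,t=map(np.array,(f["mtx"],f["R"],f["t"])); t=t.ravel()
    d=R.T@np.linalg.solve(K,[px[0],px[1],1.]); c=-R.T@t
    return c+d*(z-c[2])/d[2]
def proj(f,X):
    p=np.array(f["mtx"])@(np.array(f["R"])@np.array(X,float)+np.array(f["t"]).ravel()); return p[:2]/p[2]
E
python3 - <<'E'
from h import *
ims=[]
for n in("top","side"):
    f=optics.grab_frame(n); np.save(f"{n}.npy",f,allow_pickle=True)
    cv2.imwrite(f"pics/{n}0.png",cv2.resize(f["color"][:,:,::-1],(800,600)))
    print(n,-np.array(f["R"]).T@np.array(f["t"]).ravel(), np.array(f["R"])[2])
s=telemetry.sense();print(s)
E
```

```text
top [ 371.43886779 -124.70296528 1068.0472432 ] [ 0.18980546 -0.03031234 -0.98135368]
side [ 173.44422119 -925.94757151  422.49758989] [ 0.39729412  0.8419126  -0.36515826]
{'clock': 0.1, 'qpos': array([ 1.26160026e+00,  3.53581116e-01,  1.63408215e+00, -1.79734183e-05,
        1.15519348e+00, -2.43255568e-03]), 'qvel': array([ 0.0016194 , -0.00134564, -0.00092657, -0.00078762,  0.00283535,
        0.00051172]), 'joint_efforts': array([ 1.83584350e-03, -6.06351042e+01, -3.42821395e+01,  2.23207394e-04,
        3.80320562e-03, -1.53454107e-05]), 'eef_pos': array([188.62553916, 595.39667889, 230.62578457]), 'tcp_rot': array([-3.14032853e+00,  1.33591974e-05,  2.83483641e+00]), 'contact_force': array([ 0.06101888, -0.21906641,  0.05737742]), 'wrist_torque': array([ 0.04016589, -0.02922486,  0.07496826]), 'grasp_force': 0.0, 'opening': 0.9961247850732409}
```

View pics/top0.png

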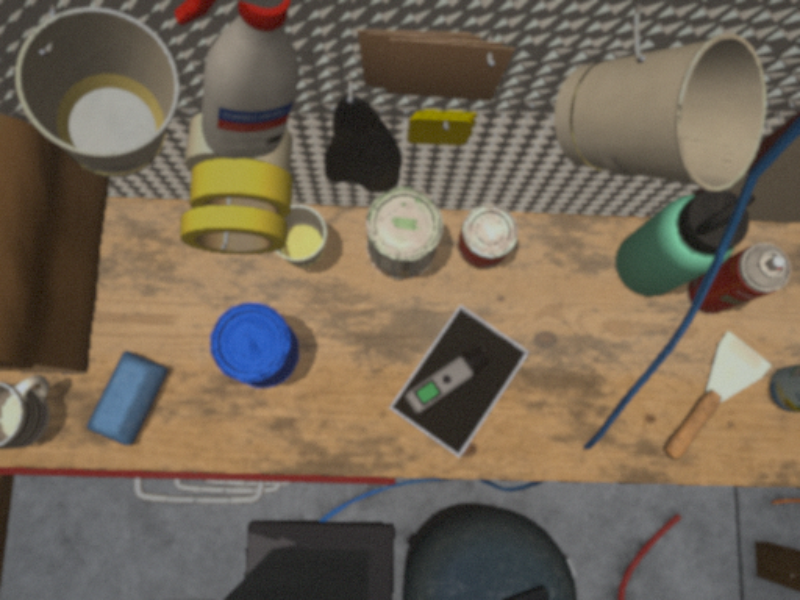

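View pics/side0.png

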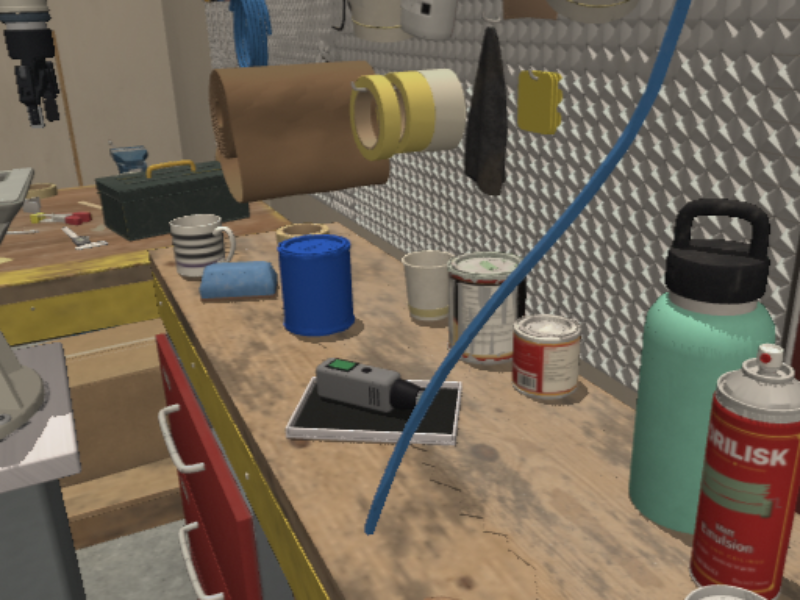

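Top view (800x600 px): the thermometer is at about (445,380), lying in the tray centred at about (459,381). The containers by the wall are the cup (302,238), the large tin (404,225) and the small tin (488,232). The blue tin at (255,345) is a decoy.

Candidates for the target are the blue tin (255,345), the large metal tin (404,225), the small tin (488,232) and the cup (302,238). I choose (404,225): it's metal, the biggest, and in the row of three. A blue cable also hangs on the right, so I need to locate it.

```bash
python3 - <<'E'
from h import *
T=np.load("top.npy",allow_pickle=True).item(); S=np.load("side.npy",allow_pickle=True).item()
s=.64
img=T["color"]
# tray corners (refine: black+rim) 
for c in [(462,308),(526,352),(460,455),(391,407)]:
    print("tray",ray(T,(c[0]*s,c[1]*s),12)[:2].round(1))
hsv=cv2.cvtColor(img,cv2.COLOR_RGB2HSV)
# thermometer: brighter pixels inside tray's lining
poly=(np.array([(462,316),(517,354),(459,446),(400,405)])*s).astype(np.int32)
m=np.zeros(img.shape[:2],np.uint8); cv2.fillPoly(m,[poly],255)
g=((img.max(2)>75)&(m>0)).astype(np.uint8)
n,l,st,ce=cv2.connectedComponentsWithStats(g); k=1+np.argmax(st[1:,4]); print(st[k],ce[k])
c,_=cv2.findContours((l==k).astype(np.uint8),0,2)
rc=cv2.minAreaRect(c[0]); print(rc)
for p in cv2.boxPoints(rc): print("th z44",p, ray(T,p,44)[:2].round(1))
for z in(120,): 
  for p in[(366,220),(442,220),(404,184),(404,262)]: print("lid",ray(T,(p[0]*s,p[1]*s),z)[:2].round(1))
for nm,p in dict(small=(488,226),cup=(302,232)).items(): print(nm,ray(T,(p[0]*s,p[1]*s),80)[:2].round(1))
# cable end triangulate
a=np.array(T["mtx"])@np.c_[T["R"],np.ravel(T["t"])]; b=np.array(S["mtx"])@np.c_[S["R"],np.ravel(S["t"])]
X=cv2.triangulatePoints(a,b,np.array([590.,445])*s,np.array([370.,530])*s);print("cable",(X[:3]/X[3]).ravel())
# cable elsewhere: for top pixels along it, epipolar: print side projection for heights
for p in[(650,370),(697,295),(735,215),(790,135)]:
  print(p,[ (z,ray(T,(p[0]*s,p[1]*s),z)[:2].round(),(proj(S,ray(T,(p[0]*s,p[1]*s),z))/s).round()) for z in(100,200,300,400,500,600)])
print("tape px z", [ray(T,(230*s,250*s),z).round() for z in(200,300)])
cr=cv2.hconcat([cv2.resize(img[180:300,235:345,::-1],None,fx=3.6,fy=3.6,interpolation=2),cv2.resize(img[110:230,225:335,::-1],None,fx=3.6,fy=3.6,interpolation=2)])
cv2.imwrite("pics/crop1.png",cr)
E
```

```text
tray [ 560.5 -243.1]
tray [ 499.7 -335.8]
tray [ 353. -243.]
tray [ 416.2 -145.1]
[260 228  43  36 673] [280.551263   245.89895988]
((280.5240173339844, 245.86801147460938), (15.431912422180176, 45.030826568603516), 55.304847717285156)
th z44 [257.62003 252.34003] [ 432.5 -159.7]
th z44 [294.644   226.70802] [ 489.8 -238.1]
th z44 [303.428 239.396] [ 463.1 -257.4]
th z44 [266.40402 265.028  ] [ 406.3 -179.1]
lid [ 654.7 -102.6]
lid [ 658.5 -203. ]
lid [ 706.4 -151.3]
lid [ 599.6 -154.2]
small [ 664.5 -270.1]
cup [646.2 -15.1]
cable [ 369.89465455 -427.87208636    1.53037156]
(650, 370) [(100, array([ 471., -482.]), array([508., 431.])), (200, array([ 460., -445.]), array([474., 303.])), (300, array([ 450., -408.]), array([439., 172.])), (400, array([ 440., -371.]), array([404.,  37.])), (500, array([ 430., -334.]), array([ 367., -103.])), (600, array([ 419., -297.]), array([ 328., -248.]))]
(697, 295) [(100, array([ 573., -549.]), array([665., 438.])), (200, array([ 552., -506.]), array([616., 307.])), (300, array([ 532., -462.]), array([566., 172.])), (400, array([ 511., -418.]), array([515.,  34.])), (500, array([ 490., -374.]), array([ 462., -108.])), (600, array([ 469., -330.]), array([ 407., -254.]))]
(735, 215) [(100, array([ 687., -608.]), array([830., 436.])), (200, array([ 655., -558.]), array([766., 304.])), (300, array([ 622., -508.]), array([700., 169.])), (400, array([ 589., -458.]), array([632.,  31.])), (500, array([ 557., -408.]), array([ 563., -111.])), (600, array([ 524., -358.]), array([ 492., -257.]))]
(790, 135) [(100, array([ 808., -693.]), array([1042.,  448.])), (200, array([ 763., -635.]), array([955., 311.])), (300, array([ 718., -576.]), array([867., 170.])), (400, array([ 673., -517.]), array([777.,  28.])), (500, array([ 627., -458.]), array([ 685., -118.])), (600, array([ 582., -400.]), array([ 592., -266.]))]
tape px z [array([588.,  56., 200.]), array([563.,  35., 300.])]
```

View pics/crop1.png

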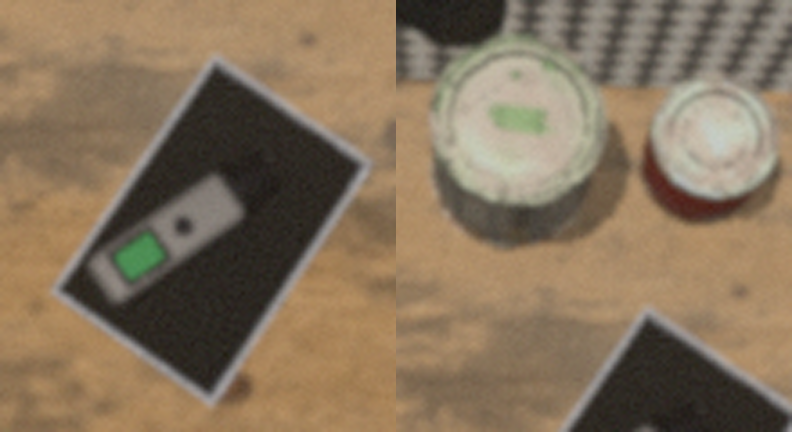

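The crop shows the grey thermometer with its green display and the black snout pointing to the upper right. The large pale-lidded metal tin is left of the small red one.

| Item | Measured position | Check |
|---|---|---|
| Thermometer | mid ≈ (458,-222), yaw ≈ -54° | body 97x33 mm, as described |
| Large tin | ≈ (655,-153) | diameter ≈ 100–106 mm, as described |
| Tray | centre ≈ (457,-242), yaw ≈ -34° | – |
| Cable | y < -427 | clear of the work |

Now I'll swing over.

play_rows(dp=[[-0.58,-0.81,0],[-1.17,-1.62,0],[-1.75,-2.43,0],[-2.34,-3.24,0],[-2.92,-4.06,0]], rot=[[0,0,0],[0,0,0],[0,0,0],[0,0,0],[0,0,0]], fingers=0.65)

```text
clock: 0.52
eef_pos: [251.0, 403.8, 230.9]
tcp_rot: [-3.141, -0.0, 2.835]
contact_force: [0.6, 0.6, 0.3]
opening: 0.648
grasp_force: 0.0
```

play_rows(dp=[[-0.58,-0.81,0],[-1.17,-1.62,0],[-1.75,-2.43,0],[-2.34,-3.24,0],[-2.92,-4.06,0]], rot=[[0,0,0],[0,0,0],[0,0,0],[0,0,0],[0,0,0]])

```text
clock: 0.93
eef_pos: [313.3, 213.8, 231.2]
tcp_rot: [3.142, 0.0, 2.835]
contact_force: [2.0, 0.9, -0.5]
opening: 0.653
grasp_force: 0.0
```

play_rows(dp=[[-0.58,-0.81,0],[-1.17,-1.62,0],[-1.75,-2.43,0],[-2.34,-3.24,0],[-2.92,-4.06,0]], rot=[[0,0,0],[0,0,0],[0,0,0],[0,0,0],[0,0,0]])

```text
clock: 1.35
eef_pos: [375.7, 23.6, 231.4]
tcp_rot: [3.141, 0.001, 2.835]
contact_force: [1.8, 1.2, -0.5]
opening: 0.652
grasp_force: 0.0
```

play_rows(dp=[[-0.58,-0.81,0],[-1.17,-1.62,0],[-1.75,-2.43,0],[-2.34,-3.24,0],[-2.92,-4.06,0]], rot=[[0,0,0],[0,0,0],[0,0,0],[0,0,0],[0,0,0]])

```text
clock: 1.77
eef_pos: [437.9, -166.7, 231.1]
tcp_rot: [3.141, -0.0, 2.834]
contact_force: [0.9, 0.6, -1.1]
opening: 0.652
grasp_force: 0.0
```

play_rows(dp=[[0,0,0],[0,0,0.2],[0,0,0.8],[0,0,1.4],[0,0,2]], rot=[[0,0,1.1],[0,0,2.2],[0,0,3.3],[0,0,4.4],[0,0,5.5]])

```text
clock: 2.18
eef_pos: [437.8, -164.8, 150.4]
tcp_rot: [3.141, 0.0, 2.253]
contact_force: [0.1, 0.1, -0.1]
opening: 0.652
grasp_force: 0.0
```

play_rows(dp=[[0,0,0],[0,0,0],[0,0,0]], rot=[[0,0,0.5],[0,0,0.5],[0,0,0.5]])

```text
clock: 2.43
eef_pos: [438.0, -164.5, 151.2]
tcp_rot: [-3.141, -0.0, 2.209]
contact_force: [0.2, -0.2, 0.8]
opening: 0.653
grasp_force: 0.0
```

```bash
cat >> h.py <<'E'
from scipy.spatial.transform import Rotation as Ro
def to(p,yaw):
    s=telemetry.sense(); R=Ro.from_euler('xyz',s["tcp_rot"])
    g=Ro.from_euler('xyz',[np.pi,0,np.deg2rad(yaw)])
    print(s["eef_pos"].round(1),s["tcp_rot"].round(3),s["clock"],"dp",(R.inv().apply(np.array(p)-s["eef_pos"])/40).round(2),"rot",(np.rad2deg((R.inv()*g).as_rotvec())/6).round(2))
E
python3 - <<'E'
from h import *
to([457.7,-222,120],126.1)
f=optics.grab_frame("side"); cv2.imwrite("pics/side1.png",cv2.resize(f["color"][140:330,140:360,::-1],None,fx=3,fy=3))
T=np.load("top.npy",allow_pickle=True).item();print(ray(T,(259.2,143.9),120))
E
```

```text
[ 438.  -164.5  151.2] [-3.141 -0.     2.209] 2.4333 dp [-1.45 -0.46  0.78] rot [-0.   -0.    0.07]
[ 650.0065166  -154.18837422  120.        ]
```

View pics/side1.png

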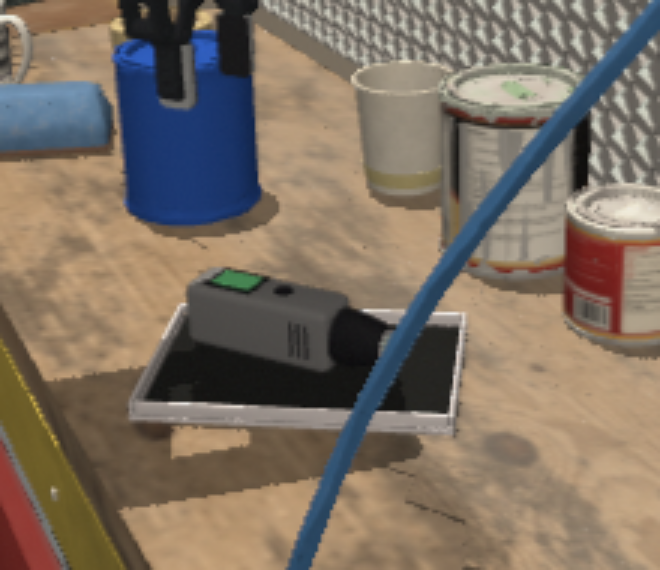

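The side crop shows the open gripper above and left of the tray, still clear of everything. The thermometer is undisturbed, with its grey body spanning about (187–350, 270–370) in the crop. Next I'll line up over it and lower.

play_rows(dp=[[-0.7,-0.22,0],[-1.45,-0.46,0.4],[-1.45,-0.46,1.2],[-1.45,-0.46,1.8],[-1.45,-0.46,1.8]], rot=[[0,0,0],[0,0,0.07],[0,0,0.07],[0,0,0.07],[0,0,0.07]])

```text
clock: 2.9
eef_pos: [455.6, -221.6, 76.4]
tcp_rot: [-3.139, -0.004, 2.2]
contact_force: [-0.8, 0.3, -0.2]
opening: 0.652
grasp_force: 0.0
```

```bash
python3 - <<'E'
from h import *
to([457.7,-222,12],126.1)
f=optics.grab_frame("top"); cv2.imwrite("pics/top2.png",cv2.resize(f["color"][170:310,220:370,::-1],None,fx=4,fy=4,interpolation=2))
g=optics.grab_frame("side"); cv2.imwrite("pics/side2.png",cv2.resize(g["color"][190:300,170:310,::-1],None,fx=4,fy=4))
E
python3 -c "
import cv2
a=cv2.imread('pics/top2.png');b=cv2.imread('pics/side2.png')
a=cv2.resize(a,(400,373));b=cv2.resize(b,(400,373*1))
cv2.imwrite('pics/both2.png',cv2.hconcat([a,b]))"
```

```text
[ 455.6 -221.6   76.4] [-3.139 -0.004  2.2  ] 2.9 dp [-0.05  0.04  1.61] rot [-0.02 -0.04 -0.01]
```

View pics/both2.png

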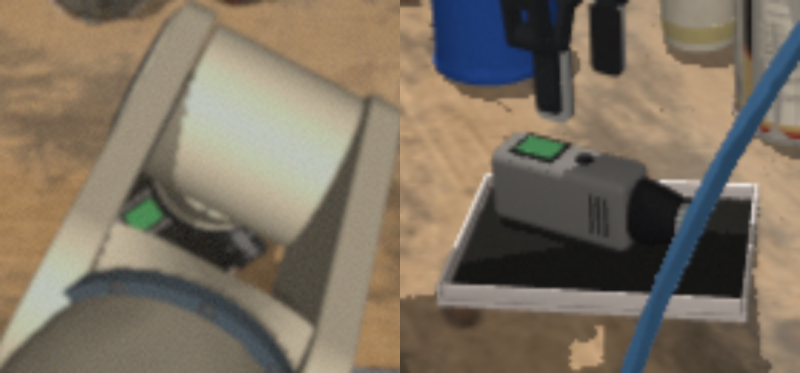

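The top view is blocked by the wrist. The side view shows the fingers, tips at (555,112) and (605,70), straddling the line above the thermometer body. I'll lower to the grip height and close.

play_rows(dp=[[-0.03,0.03,0.5],[-0.04,0.03,1.0],[-0.04,0.03,1.4],[-0.04,0.03,1.6],[-0.04,0.03,1.6]], rot=[[0,0,0],[0,0,0],[0,0,0],[0,0,0],[0,0,0]])

```text
clock: 3.42
eef_pos: [459.7, -222.6, 15.6]
tcp_rot: [-3.142, -0.0, 2.2]
contact_force: [-0.4, 0.5, 0.4]
opening: 0.651
grasp_force: 0.0
```

play_rows(dp=[[0,0,0],[0,0,0],[0,0,0],[0,0,0],[0,0,0]], rot=[[0,0,0],[0,0,0],[0,0,0],[0,0,0],[0,0,0]], fingers=0.2, grip_force=35)

```text
clock: 3.83
eef_pos: [460.6, -223.2, 16.9]
tcp_rot: [3.14, 0.002, 2.199]
contact_force: [-0.5, 1.8, 7.5]
opening: 0.393
grasp_force: 35.9
```

play_rows(dp=[[0,0,0],[0,0,0],[0,0,0]], rot=[[0,0,0],[0,0,0],[0,0,0]])

```text
clock: 4.08
eef_pos: [460.6, -223.2, 16.9]
tcp_rot: [3.14, 0.002, 2.199]
contact_force: [-0.3, 1.2, 7.8]
opening: 0.392
grasp_force: 35.9
```

Gripped: the opening is 33 mm, which matches the body width. Now lifting.

play_rows(dp=[[0,0,-0.2],[0,0,-0.6],[0,0,-1.1],[0,0,-1.6],[0,0,-1.8]], rot=[[0,0,0],[0,0,0],[0,0,0],[0,0,0],[0,0,0]])

```text
clock: 4.5
eef_pos: [460.7, -223.3, 90.3]
tcp_rot: [3.14, 0.003, 2.199]
contact_force: [0.9, -0.7, -1.1]
opening: 0.39
grasp_force: 35.5
```

play_rows(dp=[[0,0,0],[0,0,0],[0,0,0],[0,0,0],[0,0,0]], rot=[[0,0,-0.8],[0,0,-1.6],[0,0,-2.4],[0,0,-3.2],[0,0,-4]])

```text
clock: 4.92
eef_pos: [459.3, -222.7, 87.5]
tcp_rot: [-3.142, 0.0, 2.622]
contact_force: [0.1, -0.1, -3.1]
opening: 0.397
grasp_force: 35.4
```

play_rows(dp=[[0,0,0],[0,0,0],[0,0,0],[0,0,0],[0,0,0]], rot=[[0,0,-0.8],[0,0,-1.6],[0,0,-2.4],[0,0,-3.2],[0,0,-4]])

```text
clock: 5.33
eef_pos: [459.3, -222.6, 87.4]
tcp_rot: [3.142, -0.0, 3.041]
contact_force: [-0.3, 0.1, -2.1]
opening: 0.39
grasp_force: 35.4
```

```bash
python3 - <<'E'
from h import *
to([465,-154,53],180)
f=optics.grab_frame("top"); g=optics.grab_frame("side")
np.save("T3.npy",f,allow_pickle=True);np.save("S3.npy",g,allow_pickle=True)
a=cv2.resize(f["color"][110:300,190:370,::-1],(400,422));b=cv2.resize(g["color"][130:300,170:370,::-1],(400,422))
cv2.imwrite('pics/both3.png',cv2.hconcat([a,b]))
E
```

```text
[ 459.3 -222.6   87.4] [ 3.142 -0.     3.041] 5.3333 dp [0.03 1.72 0.86] rot [ 0.   -0.   -0.96]
```

View pics/both3.png

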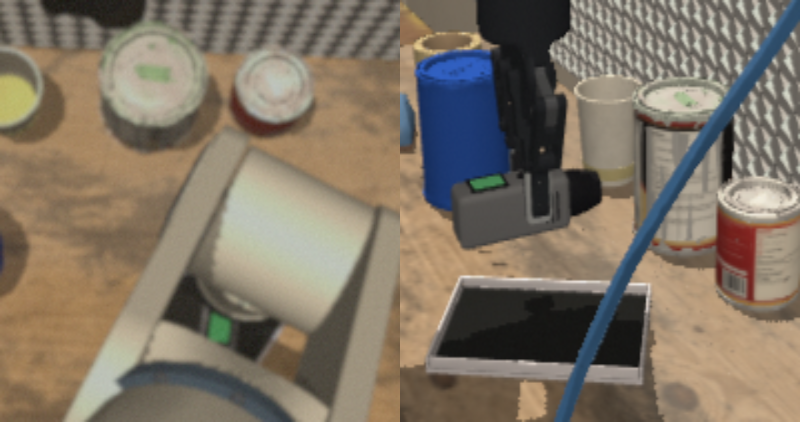

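Held: the thermometer (510,205 in the right half) hangs level above the empty tray, with its snout toward the tins. Now moving to the aiming pose.

play_rows(dp=[[0,0.3,0],[0,0.8,0],[0.02,1.3,0.3],[0.03,1.65,0.6],[0.03,1.72,0.86]], rot=[[0,0,-0.2],[0,0,-0.5],[0,0,-0.8],[0,0,-0.96],[0,0,-0.96]])

```text
clock: 5.85
eef_pos: [465.1, -151.9, 52.4]
tcp_rot: [3.141, -0.0, 3.138]
contact_force: [-1.3, 0.4, -3.4]
opening: 0.391
grasp_force: 35.5
```

play_rows(dp=[[0,0,0],[0,0,0]], rot=[[0,0,0],[0,0,0]])

```text
clock: 6.02
eef_pos: [465.2, -154.0, 52.6]
tcp_rot: [3.141, -0.001, 3.137]
contact_force: [0.0, -0.1, -2.3]
opening: 0.394
grasp_force: 35.4
```

```bash
python3 - <<'E'
from h import *
to([465,-154,53],180)
g=optics.grab_frame("side")
X=[("tip",(530,-154,60)),("backtop",(400,-171,80)),("backbot",(400,-171,40)),("fronttop",(498,-171,80)),("frontbot",(498,-171,40)),("tintop",(653,-154,120)),("tinbotc",(653,-154,0))]
im=np.ascontiguousarray(cv2.resize(g["color"][130:280,190:370,::-1],(720,600),interpolation=2))
for n,x in X:
    p=proj(g,x);q=(int((p[0]-190)*4),int((p[1]-130)*4));print(n,q);cv2.drawMarker(im,q,(0,0,255),1,14,1)
cv2.imwrite('pics/side4.png',im)
E
```

```text
[ 465.2 -154.    52.6] [ 3.141e+00 -1.000e-03  3.137e+00] 6.0167 dp [ 0.01 -0.   -0.01] rot [ 0.   -0.01 -0.04]
tip (266, 307)
backtop (15, 335)
backbot (22, 417)
fronttop (218, 293)
frontbot (221, 371)
tintop (487, 146)
tinbotc (484, 367)
```

View pics/side4.png

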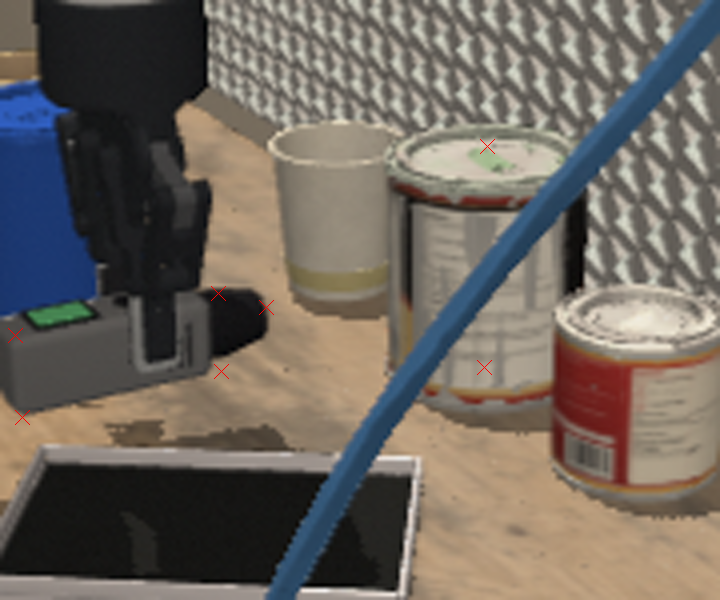

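The overlay agrees with the image to about 5 mm. The snout tip is seen at about (267,307), level, with the tin axis at about (488,150–367). The gap is about 75 mm. Now holding still.

play_rows(dp=[[0,0,0],[0,0,0],[0,0,0],[0,0,0],[0,0,0]], rot=[[0,0,0],[0,0,0],[0,0,0],[0,0,0],[0,0,0]])

```text
clock: 6.48
eef_pos: [465.6, -154.5, 53.1]
tcp_rot: [-3.141, 0.0, 3.137]
contact_force: [0.2, 0.5, -2.8]
opening: 0.397
grasp_force: 35.4
```

play_rows(dp=[[0,0,0],[0,0,0],[0,0,0],[0,0,0],[0,0,0]], rot=[[0,0,0],[0,0,0],[0,0,0],[0,0,0],[0,0,0]])

```text
clock: 6.9
eef_pos: [465.5, -154.2, 52.9]
tcp_rot: [-3.142, 0.0, 3.137]
contact_force: [-0.0, 0.2, -2.4]
opening: 0.389
grasp_force: 35.4
```

play_rows(dp=[[0,0,0],[0,0,0],[0,0,0],[0,0,0],[0,0,0]], rot=[[0,0,0],[0,0,0],[0,0,0],[0,0,0],[0,0,0]])

```text
clock: 7.32
eef_pos: [465.5, -154.2, 52.9]
tcp_rot: [-3.142, -0.0, 3.137]
contact_force: [0.0, 0.3, -1.9]
opening: 0.389
grasp_force: 35.4
```

play_rows(dp=[[0,0,0],[0,0,0],[0,0,0],[0,0,0],[0,0,0]], rot=[[0,0,0],[0,0,0],[0,0,0],[0,0,0],[0,0,0]])

```text
clock: 7.73
eef_pos: [465.5, -154.2, 52.9]
tcp_rot: [3.142, -0.0, 3.137]
contact_force: [-0.1, 0.3, -2.4]
opening: 0.39
grasp_force: 35.4
```

play_rows(dp=[[0,0,0],[0,0,0],[0,0,0],[0,0,0],[0,0,0]], rot=[[0,0,0],[0,0,0],[0,0,0],[0,0,0],[0,0,0]])

```text
clock: 8.15
eef_pos: [465.5, -154.2, 52.9]
tcp_rot: [-3.142, 0.0, 3.137]
contact_force: [1.2, -0.5, -2.4]
opening: 0.392
grasp_force: 35.4
```

play_rows(dp=[[0,0,0],[0,0,0],[0,0,0],[0,0,0],[0,0,0]], rot=[[0,0,0],[0,0,0],[0,0,0],[0,0,0],[0,0,0]])

```text
clock: 8.57
eef_pos: [465.5, -154.2, 52.9]
tcp_rot: [-3.142, -0.0, 3.137]
contact_force: [0.1, -0.3, -2.9]
opening: 0.391
grasp_force: 35.4
```

play_rows(dp=[[0,0,-0.3],[0,-0.1,-0.7],[0,-0.6,-0.9],[0,-1.2,-0.9],[0,-1.7,-0.9]], rot=[[0,0,0],[0,0,0],[0,0,0.6],[0,0,1.6],[0,0,2.6]])

```text
clock: 8.98
eef_pos: [465.8, -223.3, 89.7]
tcp_rot: [-3.141, 0.002, 2.861]
contact_force: [0.9, 0.4, -2.4]
opening: 0.389
grasp_force: 35.6
```

play_rows(dp=[[0,0,0],[0,0,0],[0,0,0],[0,0,0],[0,0,0]], rot=[[0,0,1],[0,0,2],[0,0,3],[0,0,3],[0,0,3]])

```text
clock: 9.4
eef_pos: [465.1, -222.2, 88.8]
tcp_rot: [-3.142, -0.0, 2.554]
contact_force: [0.0, 0.4, -3.1]
opening: 0.394
grasp_force: 35.7
```

```bash
python3 - <<'E'
from h import *
to([460,-238,60],145.8)
E
```

```text
[ 465.1 -222.2   88.8] [-3.142 -0.     2.554] 9.4 dp [-0.11 -0.4   0.72] rot [-0.   -0.    0.09]
```

play_rows(dp=[[-0.2,-0.5,0],[-0.22,-0.51,0.4],[-0.22,-0.51,0.9],[-0.22,-0.51,1.3],[-0.22,-0.51,1.5]], rot=[[0,0,0.1],[0,0,0.1],[0,0,0.1],[0,0,0.1],[0,0,0.1]])

```text
clock: 9.82
eef_pos: [460.2, -243.5, 27.2]
tcp_rot: [-3.141, -0.002, 2.544]
contact_force: [-0.8, 0.7, -2.5]
opening: 0.396
grasp_force: 35.7
```

play_rows(dp=[[0,0,0.1],[0,0,0.2],[0,0,0.26],[0,0,0.28],[0,0,0.28]], rot=[[0,0,0],[0,0,0],[0,0,0],[0,0,0],[0,0,0]])

```text
clock: 10.23
eef_pos: [461.5, -244.1, 18.1]
tcp_rot: [3.142, 0.001, 2.541]
contact_force: [-1.5, 0.6, -2.7]
opening: 0.391
grasp_force: 35.7
```

```bash
python3 - <<'E'
from h import *
to([461,-244,17],145.8)
g=optics.grab_frame("side");cv2.imwrite('pics/side5.png',cv2.resize(g["color"][170:300,170:310,::-1],(640,594),interpolation=2))
E
```

```text
[ 461.5 -244.1   18.1] [3.142e+00 1.000e-03 2.541e+00] 10.2333 dp [ 0.01 -0.    0.03] rot [ 0.    0.01 -0.03]
```

View pics/side5.png

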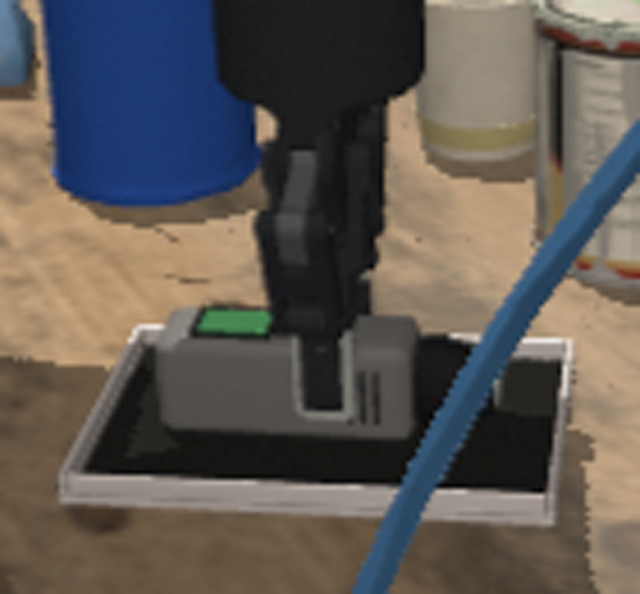

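The thermometer (290,375) is inside the rim, level and along the tray, just above the floor. I'll lower until it touches.

play_rows(dp=[[0,0,0.03],[0,0,0.05],[0,0,0.08],[0,0,0.08]], rot=[[0,0,0],[0,0,0],[0,0,0],[0,0,0]])

```text
clock: 10.62
eef_pos: [461.6, -244.3, 16.8]
tcp_rot: [3.141, 0.001, 2.541]
contact_force: [-7.0, 4.9, 29.4]
opening: 0.389
grasp_force: 39.8
```

Contact made. Easing up a touch, then releasing and lifting away.

play_rows(dp=[[0,0,-0.05],[0,0,-0.05]], rot=[[0,0,0],[0,0,0]])

```text
clock: 10.78
eef_pos: [461.7, -244.3, 17.3]
tcp_rot: [3.141, 0.002, 2.541]
contact_force: [-0.3, -0.4, -1.6]
opening: 0.392
grasp_force: 35.9
```

play_rows(dp=[[0,0,0],[0,0,0],[0,0,0],[0,0,0],[0,0,0]], rot=[[0,0,0],[0,0,0],[0,0,0],[0,0,0],[0,0,0]], fingers=0.62)

```text
clock: 11.2
eef_pos: [461.1, -244.0, 16.3]
tcp_rot: [-3.142, -0.0, 2.541]
contact_force: [-1.1, -0.2, 0.0]
opening: 0.617
grasp_force: 0.0
```

play_rows(dp=[[0,0,-0.2],[0,0,-0.5],[0,0,-1],[0,0,-1.8],[0,0,-2.6]], rot=[[0,0,0],[0,0,0],[0,0,0],[0,0,0],[0,0,0]])

```text
clock: 11.62
eef_pos: [460.6, -243.7, 122.1]
tcp_rot: [-3.141, -0.001, 2.541]
contact_force: [0.5, -0.4, 0.2]
opening: 0.618
grasp_force: 0.0
```

play_rows(dp=[[0.6,0.5,-0.5],[1.3,1,-1],[2,1.5,-1.2],[2.8,2,-1.2],[3.6,2.5,-1.2]], rot=[[0,0,0],[0,0,0],[0,0,0],[0,0,0],[0,0,0]])

```text
clock: 12.03
eef_pos: [398.8, -79.1, 170.3]
tcp_rot: [3.14, 0.003, 2.54]
contact_force: [0.5, 0.3, -0.4]
opening: 0.621
grasp_force: 0.0
```

play_rows(dp=[[0,0,0],[0,0,0],[0,0,0]], rot=[[0,0,0],[0,0,0],[0,0,0]])

```text
clock: 12.28
eef_pos: [399.8, -80.3, 169.6]
tcp_rot: [3.141, 0.002, 2.542]
contact_force: [-0.3, -0.6, -0.1]
opening: 0.619
grasp_force: 0.0
```

```bash
python3 - <<'E'
from h import *
f=optics.grab_frame("top"); g=optics.grab_frame("side")
a=cv2.resize(f["color"][110:300,190:370,::-1],(400,422));b=cv2.resize(g["color"][130:300,170:370,::-1],(400,422))
cv2.imwrite('pics/both6.png',cv2.hconcat([a,b]))
E
```

```text
(no output)
```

View pics/both6.png

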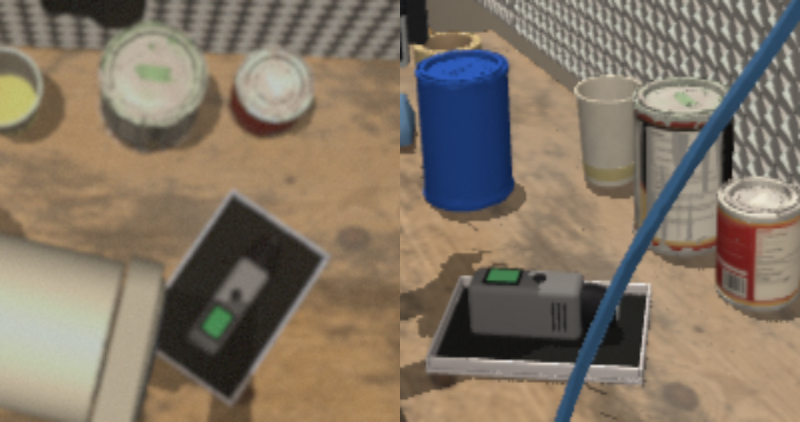

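The thermometer lies flat and centred in the tray (230,300 on the left; 530,305 on the right). The tin hasn't moved and the arm is clear.

```bash
python3 -c "
from rig import r
print(r.sign_off())"
```

```text
the job is handed in; nothing more can be done
None
```

I pointed the thermometer level at the middle of the large metal tin from about 75 mm and held it still for about 2.5 s. I then laid it flat back in its tray, released it and handed the job in, without touching the tin; no verdict came back.

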